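# Lay the tall caddy down against the stop

## Robot

A 7-joint arm with a two-finger parallel gripper is mounted at the origin on the work surface. World frame = base frame: x ahead of the robot, y to its left, z up, the work surface at z = 0. Lengths are in m, angles in rad, forces in N, time in s.
With the tool pointing down it reaches from about 0.425 to 0.875 m from the base axis. Payload 8.4 kg.
Tool frame: the origin (TCP) lies at the very end of the fingers, on their centre line; the grasp point (between the pads) lies 19 mm behind it; z points along the fingers, y is the line along which they close (so a half turn about z gives the same grasp; the last joint's range is limited). The gripper opens to 87 mm and grips with 3 to 60 N. Pads are 19 mm wide; open, the fingers measure 117 mm over their backs; the gripper's body (75 mm by 190 mm) begins 51 mm behind the grasp point.
Start: joints at [1.108, 0.333, 0.04, 1.465, -0.013, 1.343, -0.059], TCP at [0.231, -0.607, 0.223] pointing down, gripper open.
Joint ranges: [-2.58, 2.58], [-0.38, 2.09], [-1.3, 1.39], [0.25, 2.4], [-1.5, 4.64], [0.08, 2.09], [-2.65, 2.65]. Speed limits (rad/s): [2.22, 2.22, 2.79, 2.79, 3.14, 3.14, 3.14].

## Interface

Orientations are given as a unit quaternion [x, y, z, w].
In Python, from bench import env, viewer, nets gives the robot as it stands. The module is installed in compiled form; this text tells all that it offers.
- The arm moves only by the shell command python3 -m creep 'ROWS' [FORCE]. ROWS is JSON, a list of rows, each a list of 5 numbers: the gripper's target within -1 to 1 (fully open at 1, half-way at 0, shut at -1), then the shift along the tool's x, y, z in m, then the turn about the tool's z in degrees. In form: [[grip, dx, dy, dz, yaw], ...]. A call has 1 to 12 rows; each row is the pose to reach, as a shift and turn from the pose commanded when the call began, along the tool's axes at that moment; what a row does not reach only later rows make up. A row lasts 1/12 s, in which the tool goes at most 41.7 mm and 7.16 degrees, less where a joint would pass 70% of its speed; a pose out of reach is approached as far as the arm can. A call with a gripper value outside its range is refused whole. The fingers move at their own pace and stop on an object; FORCE is the grip in N (left out, the last holds). Time passes only in rows, so rows that repeat a pose let the fingers close. It gives the time, the measured TCP pose, the force, the opening and the grip force at its end, in the units of the state.
- env.state(): the state, without advancing time (a new reading comes with each control period).
- viewer.camera(name): name is "side" or "top"; returns a dict with "img" (384x512x3 uint8, red, green, blue), "fx", "fy", "cx", "cy" (pixels), "xyz" and "rotation" of the camera in the world. Camera axes: x right, y down, z forward; pixel columns grow to the right and rows downward; lengths in m; the calibration is good to about 2 mm. A picture is of the moment at which its call begins. There is no depth.
- env.finish_job(): hands the job in; it is judged then, once.
Trained networks look in a picture, given as the dict that the camera call returned (one of the last four; its "shot" number tells which), for a name from the list of things; names that differ only in an ending like _2 or _b are one class to them, and where a whole thing is asked for, a point or a joint stands for the part that bears it (a point fixed in the world has none). Each returns a list of dicts, best first, with "conf" (0 to 1); they miss things now and then, are a little off and sometimes report something else, mostly with a low value. They report only what shows in the picture. A call takes as long as a camera call. They do not tell look-alikes from the thing itself.
- nets.spot_in(picture, label): "at" ([x, y, z] in m, in the coordinates of the camera as it stood for that picture, good to about 4 mm: the middle of the surface that is visible of it).
- nets.outline_of(picture, label): "pixels" (384x512 bool, what is visible of it).
- nets.place_of(picture, label): "at" ([x, y, z] in m, in the coordinates of the camera as it stood for that picture, good to about 4 mm: a listed point, or the origin of a listed thing).
The state is a dict: "time": time; "joint_pos": joint angles; "qvel": joint speeds; "joint_torque": joint torques, N m; "tcp_pos": TCP position; "tcp_rot": TCP orientation; "ft_force": force on the tool from outside, world axes, zero at the start; "ft_torque": the same for the moment, N m; "gripper_width": opening from 0.0 (shut) to 1.0 (fully open); "grasp_force": force on a finger pad.
Only numpy, scipy, OpenCV 4.12 (cv2) and the standard library are available. Lean on these libraries where they do the work, as an engineer would, in place of code of your own. Each camera call takes 0.05 s, during which the arm holds its last target. There are 200 camera calls.

## Task

The tall open steel caddy standing on the wooden bench board has to be laid down so that its dents can be tapped out: with the fingertips, tip it over onto its broad side, away from the board's raised stop, and let it down gently all the way instead of letting it fall, and push it back along the board until its base is flat up against the stop, leaving it lying in line with the board and the hand clear of it. It is only to be touched and pushed, never lifted or carried; leave the other things on the counter where they are.

Things in the scene. Friction and masses are not known exactly. Their poses are not given: they have to be found in the camera images.
- caddy: tall open-topped empty box of plain steel sheet with rows of small drain holes, 0.3 to 0.55 kg: 60 mm deep (its x), 90 mm wide (y), 180 mm tall (z), walls and floor 3 mm thick. Origin: centre of its underside, z towards the mouth. It starts upright on the board, its +x face 8 to 30 mm from the stop and nearly parallel to it. Its -x face is to be laid on the board, so that its +x ends up pointing up
- caddy_mouth (a point): centre of the caddy's open mouth, on its rim plane, 180 mm from the base; the mouth is 54 x 84 mm inside (x, y); axes as the caddy's
- caddy_edge (a point): middle of the lower edge of the caddy's -x face, the edge about which it tips; axes as the caddy's
- board: fixed wooden bench board on the counter, 340 mm long (its x), 150 mm wide (y), 12 mm thick; origin: centre of its underside, z up. Across its +x end, on the robot's right, runs a wooden batten, the stop: 20 mm thick, as wide as the board, standing 30 mm above the board's top. Its -x points roughly to the robot's left (+y of the world)
- stop_face (a point): middle of the foot of the stop's inner face (the one towards the board's -x), at the board's top, 12 mm above the counter; axes as the board's
- jar: closed glass jar with a steel lid, 80 mm across, 120 mm tall, standing; not part of the job, to be left alone. Origin at the centre of its underside
- tumbler: open steel tumbler, 72 mm across, 100 mm tall, standing; not part of the job, to be left alone. Origin at the centre of its underside
- tin: low round metal tin, 64 mm across, 45 mm tall, standing; not part of the job, to be left alone. Origin at the centre of its underside
- screwdriver: screwdriver lying on the counter; not part of the job, to be left alone. Origin about the middle of its length, at counter level
- spanner: steel spanner lying on the counter; not part of the job, to be left alone. Origin about the middle of its length, at counter level
- mallet: wooden mallet lying on the counter, handle 220 mm long, head 45 x 90 x 50 mm; not part of the job, to be left alone. Origin about the middle of its length, at counter level
Things that resemble listed ones, but are neither listed nor needed, are in the scene too. Leave any black, green or turquoise look-alike of the caddy alone.

How it is judged:
At the end, for the whole second after the job is handed in: the caddy lies at rest flat on its -x side on the board (within 4 degrees), its base within 8 mm of the stop's face, its length in line with the board within 7 degrees and within 30 mm sideways of the board's middle (angle between caddy's own z axis and vertical between 1.5 and 1.64 rad and angle between caddy's own x axis and vertical below 0.08 rad and x of caddy in the frame of stop_face between -0.008 and 0.004 m and y of caddy in the frame of stop_face between -0.03 and 0.03 m and angle between the z axis of caddy and the x axis of board, either way round below 0.12 rad and height (world z) of caddy_edge below 0.018 m and linear speed of caddy below 0.02 m/s); the robot touches nothing.
It fails at once if the caddy falls instead of being let down gently (it turns faster than 4.5 rad/s, as after a free drop of more than about 2 cm at the mouth) (angular speed of caddy above 4.5 rad/s).
It fails at once if the caddy is lifted or carried (its tipping edge comes more than 15 mm off the board) (height (world z) of caddy_edge above 0.027 m).
It fails at once if another thing on the counter is moved by more than 20 mm (distance of any of jar, tumbler, tin, screwdriver, spanner, mallet from where it was at the start of the episode above 0.02 m).
It also fails if it takes over 61 s, if anything falls off the work surface, if the arm or the gripper's body presses on something with over 40 N, if the wrist force passes 120 N, or if a joint passes its speed limit or range.

## Working session

There is one attempt and no reset: what is moved stays moved. The work goes in short steps, Python scripts to look and compute and a shell command to move; the robot and the scene stay as the last step left them, time stands still between calls to the robot, and variables do not carry over. Pictures are saved under pics/ and viewed, at most 10 in all, crops included, and the job is handed in when it is done.

```bash
mkdir -p pics; cat > h.py <<'E'
import numpy as np,cv2
from bench import env,viewer,nets
from scipy.spatial.transform import Rotation as R
def rot(c):
    r=np.array(c["rotation"],float)
    return r if r.shape==(3,3) else R.from_quat(r).as_matrix()
def w(c,p): return np.round(rot(c)@np.array(p)+np.array(c["xyz"]),4)
def proj(c,P):
    q=rot(c).T@(np.array(P)-c["xyz"]); return np.round([c["fx"]*q[0]/q[2]+c["cx"],c["fy"]*q[1]/q[2]+c["cy"]],1)
def save(c,n): cv2.imwrite("pics/"+n+".png",c["img"][:,:,::-1])
E
python3 - <<'E'
from h import *
for n in("top","side"):
    c=viewer.camera(n); save(c,n+"0"); print(n,c["xyz"],np.round(rot(c),3).tolist(),c["fx"])
    for l in ["caddy","caddy_mouth","caddy_edge","board","stop_face","jar","tumbler","tin","screwdriver","spanner","mallet"]:
        print(l,[(round(d["conf"],2),w(c,d["at"]).tolist()) for d in nets.place_of(c,l)][:4])
s=env.state();print(s["tcp_pos"],R.from_quat(s["tcp_rot"]).as_matrix().round(3).tolist(),s["gripper_width"],s["time"])
E
```

```text
top [0.43816123 0.01077154 1.54808018] [[0.024, -0.994, 0.106], [-1.0, -0.025, -0.012], [0.015, -0.106, -0.994]] 475.79135206789596
caddy [(0.95, [0.6829, -0.3586, 0.0033]), (0.9, [0.8449, -0.1919, -0.0004]), (0.8, [0.5899, -0.1162, 0.0117]), (0.79, [0.3396, -0.2149, -0.0004])]
caddy_mouth [(0.89, [0.3387, -0.2099, 0.1814]), (0.87, [0.686, -0.3596, 0.1815]), (0.63, [0.5941, -0.1169, 0.1882]), (0.61, [0.8405, -0.1945, 0.1818])]
caddy_edge [(0.79, [0.8523, -0.1703, -0.0018]), (0.58, [0.5821, -0.09, 0.0147]), (0.58, [0.3303, -0.2426, 0.0029]), (0.58, [0.6956, -0.386, -0.0005])]
board [(0.66, [0.5667, -0.0161, 0.0016])]
stop_face [(0.78, [0.5935, -0.1633, 0.0122]), (0.18, [0.7422, -0.0748, 0.0022])]
jar [(0.94, [0.7397, -0.0754, 0.0015]), (0.49, [0.6751, 0.0781, -0.0003])]
tumbler [(0.67, [0.5505, -0.2476, 0.0035])]
tin [(0.58, [0.6776, -0.2223, -0.0058])]
screwdriver [(0.59, [0.6772, 0.0797, 0.0021])]
spanner [(0.79, [0.4253, 0.0013, 0.0006]), (0.67, [0.5889, -0.115, 0.1895])]
mallet [(0.55, [0.5152, 0.2836, -0.0061])]
side [0.4458328  0.8655162  0.84582335] [[-0.988, -0.108, 0.113], [-
[... 282 characters left out ...]
, 0.178]), (0.77, [0.6764, -0.3624, 0.1757]), (0.73, [0.5638, -0.012, 0.0015])]
caddy_edge [(0.92, [0.693, -0.3884, 0.0004]), (0.88, [0.5839, -0.0877, 0.0112]), (0.84, [0.8546, -0.1679, 0.0045])]
board [(0.95, [0.5681, -0.0135, 0.0022])]
stop_face []
jar [(0.62, [0.74, -0.0748, 0.0018]), (0.35, [0.5825, -0.0905, 0.0111])]
tumbler [(0.89, [0.5498, -0.2488, -0.0035]), (0.45, [0.671, 0.0778, 0.0014])]
tin [(0.59, [0.6824, -0.22, 0.0012])]
screwdriver []
spanner [(0.63, [0.4173, -0.0056, 0.0043]), (0.3, [0.5828, -0.0842, 0.0123])]
mallet [(0.75, [0.5113, 0.2814, -0.0103])]
[ 0.23127896 -0.60740945  0.22251321] [[0.935, 0.356, -0.0], [0.356, -0.935, 0.0], [0.0, -0.0, -1.0]] 1.0026866535516723 1.2
```

View pics/top0.png

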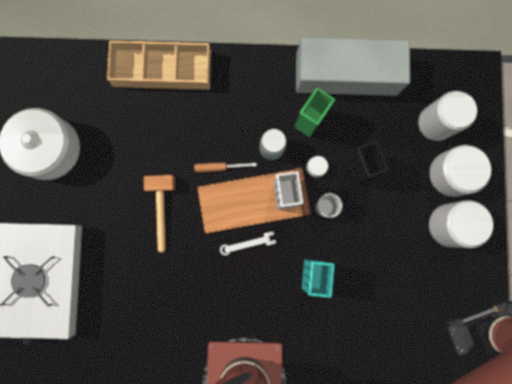

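View pics/side0.png

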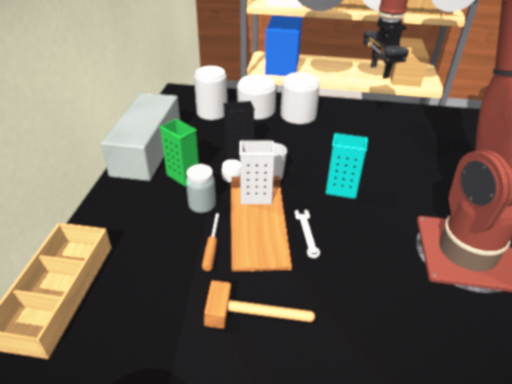

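The top view shows the steel caddy at about (289,189), on the stop end of the board. The side view shows it at (257,172), with the mouth open upward and clear space around it.

I'll put the fingers into the mouth, tip the caddy, wedge it so it can't drop, drag it to the stop and lower it. First I go above the mouth.

```bash
python3 -m creep '[[-0.2,0,0,-0.04,-7],[-0.2,0.03,-0.02,-0.06,-14],[-0.2,0.06,-0.04,-0.06,-21],[-0.2,0.09,-0.06,-0.06,-28],[-0.2,0.12,-0.08,-0.06,-35],[-0.2,0.15,-0.1,-0.06,-42],[-0.2,0.18,-0.12,-0.06,-49],[-0.2,0.21,-0.14,-0.06,-56],[-0.2,0.24,-0.16,-0.06,-63],[-0.2,0.27,-0.18,-0.06,-70],[-0.2,0.3,-0.2,-0.06,-77],[-0.2,0.33,-0.22,-0.06,-79.3]]'
cat >> h.py <<'E'
u=np.array([.177,-.984,0]);SF=np.array([.5935,-.163,.012])
def st():
    s=env.state();M=R.from_quat(s["tcp_rot"]).as_matrix();p=np.array(s["tcp_pos"]);v=np.array([.984,.177,0])
    print("t",round(s["time"],2),"tcp",p.round(4),"xaxis",M[:,0].round(3),"yaxis",M[:,1].round(3),"board xy",((p-SF)@u).round(4),((p-SF)@v).round(4),"F",np.round(s["ft_force"],2),"gw",round(s["gripper_width"],3))
    return s,M,p
def to(P):
    s,M,p=st();print("shift",(M.T@(np.array(P)-p)).round(4))
E
python3 -c "
from h import *
to([.588,-.115,.265])"
```

```text
time: 2.2
tcp_pos: [0.4621, -0.2829, 0.2829]
tcp_rot: [0.639, 0.769, -0.0, 0.0]
ft_force: [0.9, -0.6, -0.4]
gripper_width: 0.403
grasp_force: 0.0
t 2.2 tcp [ 0.4621 -0.2829  0.2829] xaxis [-0.183  0.983 -0.001] yaxis [0.983 0.183 0.   ] board xy 0.0947 -0.1505 F [ 0.91 -0.59 -0.36] gw 0.403
shift [0.142  0.1545 0.0178]
```

```bash
python3 -m creep '[[-0.2,0.035,0.038,0,0],[-0.2,0.06,0.065,0,0],[-0.2,0.085,0.092,0,0],[-0.2,0.11,0.12,0,0],[-0.2,0.13,0.14,0.005,0],[-0.2,0.142,0.154,0.018,0],[-0.2,0.142,0.154,0.018,0]]'
python3 - <<'E'
from h import *
st()
for n in("top","side"):
  c=viewer.camera(n)
  for l in ["caddy","caddy_mouth","caddy_edge","board","stop_face"]:
    L=[(round(d["conf"],2),w(c,d["at"])) for d in nets.place_of(c,l)]
    print(n,l,[(a,b.tolist()) for a,b in L if abs(b[0]-.58)<.06 and abs(b[1]+.1)<.12])
  x,y=proj(c,[.588,-.115,.19]).astype(int)
  a=c["img"][max(0,y-60):y+60,x-80:x+80];cv2.imwrite("pics/%s1.png"%n,cv2.resize(a,(800,600),interpolation=2)[:,:,::-1])
  print(n,x-80,y-60)
E
```

```text
time: 2.78
tcp_pos: [0.5891, -0.1123, 0.2623]
tcp_rot: [0.639, 0.769, 0.001, -0.002]
ft_force: [-0.4, 1.3, -0.4]
gripper_width: 0.4
grasp_force: 0.0
t 2.78 tcp [ 0.5891 -0.1123  0.2623] xaxis [-0.182  0.983  0.003] yaxis [ 0.983  0.182 -0.001] board xy -0.0506 0.0046 F [-0.37  1.27 -0.41] gw 0.4
top caddy [(0.77, [0.5873, -0.1145, 0.0111])]
top caddy_mouth [(0.66, [0.5807, -0.0868, 0.0157]), (0.47, [0.5908, -0.1164, 0.1916])]
top caddy_edge [(0.52, [0.5912, -0.1168, 0.1937]), (0.51, [0.5822, -0.0896, 0.0168])]
top board [(0.64, [0.564, -0.0179, 0.0012])]
top stop_face []
top 209 128
side caddy [(0.67, [0.5855, -0.1196, 0.0163])]
side caddy_mouth [(0.69, [0.5883, -0.1176, 0.1905])]
side caddy_edge [(0.88, [0.5838, -0.0875, 0.0116])]
side board [(0.66, [0.5635, -0.0153, 0.0041])]
side stop_face []
side 175 87
```

View pics/side1.png

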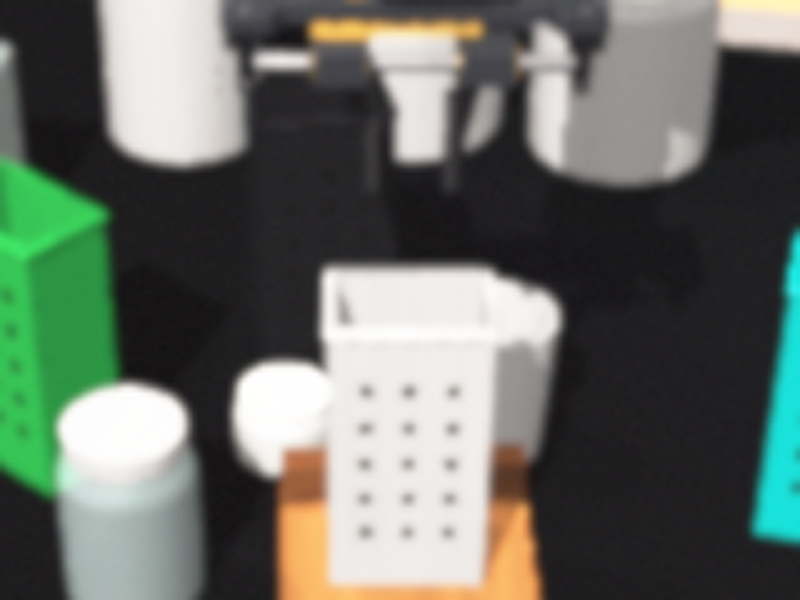

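The fingers are over the mouth: at crop x 372–450, against 325–495 for the mouth, and in line with it. I'll lower them about 25 mm inside.

```bash
python3 -m creep '[[-0.2,0,-0.002,0.03,0],[-0.2,0,-0.002,0.06,0],[-0.2,0,-0.002,0.08,0],[-0.2,0,-0.002,0.095,0],[-0.2,0.008,-0.002,0.095,0],[-0.2,0.012,-0.002,0.095,0],[-0.2,0.016,-0.002,0.095,0],[-0.2,0.02,-0.002,0.095,0],[-0.2,0.024,-0.002,0.095,0],[-0.2,0.028,-0.002,0.095,0],[-0.2,0.028,-0.002,0.095,0]]'
python3 - <<'E'
from h import *
st()
c=viewer.camera("side")
for l in ["caddy","caddy_mouth","caddy_edge"]:
    L=[(round(d["conf"],2),w(c,d["at"])) for d in nets.place_of(c,l)]
    print(l,[(a,b.tolist()) for a,b in L if abs(b[0]-.58)<.06 and abs(b[1]+.1)<.12])
E
```

```text
time: 4.3
tcp_pos: [0.5814, -0.0892, 0.1703]
tcp_rot: [0.641, 0.767, 0.0, 0.0]
ft_force: [-0.2, -0.4, -0.7]
gripper_width: 0.401
grasp_force: 0.4
t 4.3 tcp [ 0.5814 -0.0892  0.1703] xaxis [-0.177  0.984 -0.   ] yaxis [0.984 0.177 0.001] board xy -0.0748 0.0012 F [-0.18 -0.42 -0.75] gw 0.401
caddy [(0.61, [0.5835, -0.1199, 0.0168])]
caddy_mouth [(0.67, [0.5837, -0.1037, 0.1941])]
caddy_edge [(0.8, [0.5816, -0.0877, 0.012])]
```

Tipping cleanly: the mouth moved about 14 mm and the edge stayed put. Continuing.

```bash
python3 -m creep '[[-0.2,0.006,0,0,0],[-0.2,0.012,0,0,0],[-0.2,0.018,0,0,0],[-0.2,0.023,0,0.003,0],[-0.2,0.027,0,0.006,0],[-0.2,0.030,0,0.01,0],[-0.2,0.033,0,0.014,0],[-0.2,0.036,0,0.018,0],[-0.2,0.039,0,0.02,0],[-0.2,0.039,0,0.02,0]]'
cat >> h.py <<'E'
def look(n="side",pic=None):
    s,M,p=st(); c=viewer.camera(n); q={}
    for l in ["caddy","caddy_mouth","caddy_edge"]:
        for d in nets.place_of(c,l):
            b=w(c,d["at"])
            if abs((b-SF)@[.984,.177,0])<.05 and -.3<(b-SF)@u<.03 and l not in q: q[l]=b;print(l,round(d["conf"],2),"bx",((b-SF)@u).round(4),"by",((b-SF)@[.984,.177,0]).round(4),"z",b[2])
    if "caddy_mouth" in q and "caddy" in q:
        d=q["caddy_mouth"]-q["caddy"];print("tilt",np.degrees(np.arctan2(-d@u,d[2])).round(1))
    if pic:
        x,y=proj(c,[.575,-.06,.1]).astype(int);a=c["img"][y-75:y+75,x-100:x+100];cv2.imwrite("pics/%s.png"%pic,cv2.resize(a,(800,600),interpolation=2)[:,:,::-1])
E
python3 -c "
from h import *
look()"
```

```text
time: 5.33
tcp_pos: [0.5737, -0.0511, 0.1488]
tcp_rot: [0.642, 0.767, -0.0, -0.001]
ft_force: [0.7, 0.4, -0.7]
gripper_width: 0.401
grasp_force: 0.0
t 5.33 tcp [ 0.5737 -0.0511  0.1488] xaxis [-0.177  0.984  0.001] yaxis [ 0.984  0.177 -0.001] board xy -0.1136 0.0003 F [ 0.7   0.45 -0.68] gw 0.401
caddy 0.98 bx -0.0508 by -0.0017 z 0.0257
caddy_mouth 0.72 bx -0.1156 by 0.0038 z 0.193
caddy_edge 0.66 bx -0.0735 by 0.0009 z 0.0119
tilt 21.2
```

```bash
python3 -m creep '[[-0.2,0.002,0,0.004,0],[-0.2,0.004,0,0.008,0],[-0.2,0.006,0,0.008,0],[-0.2,0.008,0,0.008,0],[-0.2,0.010,0,0.008,0],[-0.2,0.012,0,0.008,0],[-0.2,0.012,0,0.008,0],[-0.2,0.012,0,0.008,0]]'
python3 -c "
from h import *
look()"
```

```text
time: 6.2
tcp_pos: [0.5721, -0.0399, 0.1417]
tcp_rot: [0.642, 0.767, 0.0, 0.0]
ft_force: [-0.6, 0.2, 0.6]
gripper_width: 0.402
grasp_force: 0.1
t 6.2 tcp [ 0.5721 -0.0399  0.1417] xaxis [-0.176  0.984  0.   ] yaxis [0.984 0.176 0.   ] board xy -0.1249 0.0008 F [-0.64  0.21  0.59] gw 0.402
caddy 0.57 bx -0.0482 by -0.0012 z 0.0318
caddy_mouth 0.59 bx -0.1419 by 0.0076 z 0.1854
caddy_edge 0.97 bx -0.0741 by 0.0004 z 0.012
tilt 31.4
```

It went over balance and came to rest softly on the rear finger faces at about 30°. Next I lower it to about 46°, where the fingers wedge it.

```bash
python3 -m creep '[[-0.2,0.005,0,0.001,0],[-0.2,0.010,0,0.002,0],[-0.2,0.015,0,0.003,0],[-0.2,0.020,0,0.004,0],[-0.2,0.025,0,0.005,0],[-0.2,0.030,0,0.006,0],[-0.2,0.035,0,0.007,0],[-0.2,0.040,0,0.009,0],[-0.2,0.045,0,0.011,0],[-0.2,0.050,0,0.013,0],[-0.2,0.050,0,0.013,0],[-0.2,0.050,0,0.013,0]]'
python3 -c "
from h import *
look(pic='s2')"
```

```text
time: 7.4
tcp_pos: [0.5632, 0.0095, 0.1285]
tcp_rot: [0.642, 0.767, -0.0, -0.0]
ft_force: [0.0, 1.3, 1.0]
gripper_width: 0.398
grasp_force: 0.6
t 7.4 tcp [0.5632 0.0095 0.1285] xaxis [-0.177  0.984  0.   ] yaxis [ 0.984  0.177 -0.   ] board xy -0.1751 0.0007 F [0.05 1.31 0.96] gw 0.398
caddy 0.63 bx -0.0529 by 0.0012 z 0.0351
caddy_edge 0.86 bx -0.0756 by 0.0035 z 0.0118
```

View pics/s2.png

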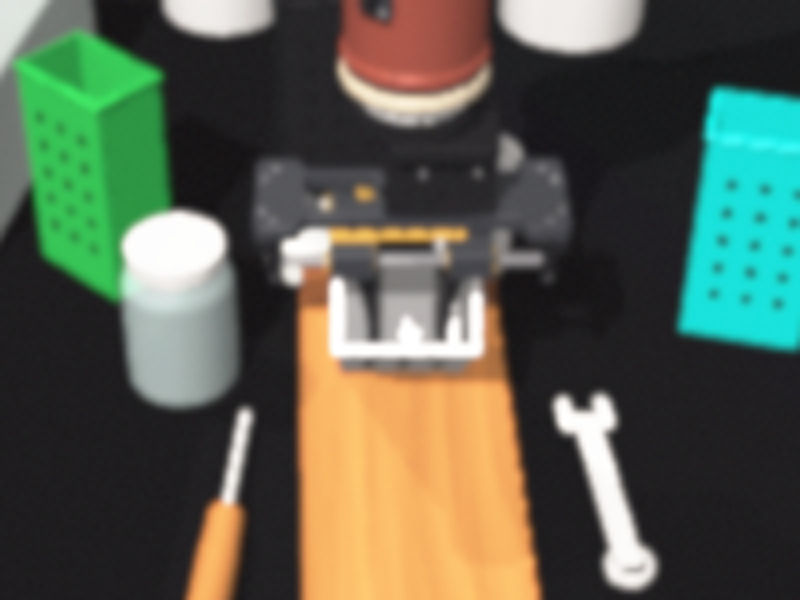

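The caddy is held tilted over, with the fingers inside the mouth (crop 330–480, 280–355) and it is square to the board. I'll wedge it slightly deeper and drag it toward the stop.

```bash
python3 -m creep '[[-0.2,0,0,0.003,0],[-0.2,0,0,0.006,0],[-0.2,0,0,0.008,0],[-0.2,-0.003,0,0.008,0],[-0.2,-0.006,0,0.008,0],[-0.2,-0.01,0,0.008,0],[-0.2,-0.014,0,0.008,0],[-0.2,-0.018,0,0.008,0],[-0.2,-0.022,0,0.008,0],[-0.2,-0.026,0,0.008,0],[-0.2,-0.026,0,0.008,0]]'
python3 -c "
from h import *
look()"
```

```text
time: 8.52
tcp_pos: [0.5713, -0.0128, 0.126]
tcp_rot: [0.641, 0.768, 0.004, 0.002]
ft_force: [-7.7, 12.8, 37.5]
gripper_width: 0.401
grasp_force: 19.8
t 8.52 tcp [ 0.5713 -0.0128  0.126 ] xaxis [-0.178  0.984  0.001] yaxis [0.984 0.178 0.009] board xy -0.1517 0.0048 F [-7.68 12.79 37.54] gw 0.401
caddy 0.84 bx -0.0534 by -0.0039 z 0.0318
caddy_mouth 0.61 bx -0.166 by 0.0048 z 0.1725
caddy_edge 0.78 bx -0.0737 by 0.0046 z 0.0126
tilt 38.7
```

The wedge locks at this angle: wrist force is 37 N and the edge isn't sliding. By statics it should slide under wedge from about 55°. I'll unload it and lower further.

```bash
python3 -m creep '[[-0.2,0.004,0,-0.004,0],[-0.2,0.01,0,-0.008,0],[-0.2,0.015,0,-0.008,0],[-0.2,0.02,0,-0.007,0],[-0.2,0.024,0,-0.005,0],[-0.2,0.028,0,-0.003,0],[-0.2,0.032,0,-0.001,0],[-0.2,0.036,0,0.001,0],[-0.2,0.04,0,0.003,0],[-0.2,0.044,0,0.004,0],[-0.2,0.047,0,0.005,0],[-0.2,0.047,0,0.005,0]]'
python3 -c "
from h import *
look()"
```

```text
time: 9.72
tcp_pos: [0.5612, 0.0263, 0.117]
tcp_rot: [0.642, 0.766, -0.001, 0.003]
ft_force: [0.2, -9.8, 12.6]
gripper_width: 0.398
grasp_force: 51.6
t 9.72 tcp [0.5612 0.0263 0.117 ] xaxis [-0.174  0.985 -0.006] yaxis [0.985 0.174 0.002] board xy -0.192 0.0017 F [ 0.15 -9.79 12.63] gw 0.398
caddy 0.8 bx -0.064 by -0.0049 z 0.0369
caddy_mouth 0.7 bx -0.2012 by 0.0023 z 0.1525
caddy_edge 0.94 bx -0.0827 by 0.0022 z 0.015
tilt 49.9
```

```bash
python3 -m creep '[[-0.2,0,0,-0.003,0],[-0.2,0,0,-0.006,0],[-0.2,0.002,0,-0.006,0],[-0.2,0.004,0,-0.006,0],[-0.2,0.006,0,-0.005,0],[-0.2,0.008,0,-0.004,0],[-0.2,0.010,0,-0.003,0],[-0.2,0.012,0,-0.002,0],[-0.2,0.012,0,-0.001,0],[-0.2,0.012,0,-0.001,0]]'
python3 -c "
from h import *
look(pic='s3');look('top')"
```

```text
time: 10.75
tcp_pos: [0.5582, 0.041, 0.1175]
tcp_rot: [0.642, 0.767, -0.0, 0.001]
ft_force: [0.3, -5.4, 10.8]
gripper_width: 0.403
grasp_force: 36.6
t 10.75 tcp [0.5582 0.041  0.1175] xaxis [-0.176  0.984 -0.002] yaxis [0.984 0.176 0.001] board xy -0.2069 0.0014 F [ 0.28 -5.37 10.79] gw 0.403
caddy 0.86 bx -0.078 by -0.0014 z 0.0339
caddy_mouth 0.68 bx -0.2173 by 0.0012 z 0.1529
caddy_edge 0.76 bx -0.0974 by 0.0005 z 0.0102
tilt 49.5
t 10.95 tcp [0.5583 0.0408 0.1176] xaxis [-0.176  0.984 -0.002] yaxis [0.984 0.176 0.002] board xy -0.2068 0.0014 F [-1.28 -6.33 11.  ] gw 0.396
caddy 0.77 bx -0.0798 by 0.0031 z 0.0339
caddy_edge 0.76 bx -0.0987 by -0.0009 z 0.0158
```

View pics/s3.png

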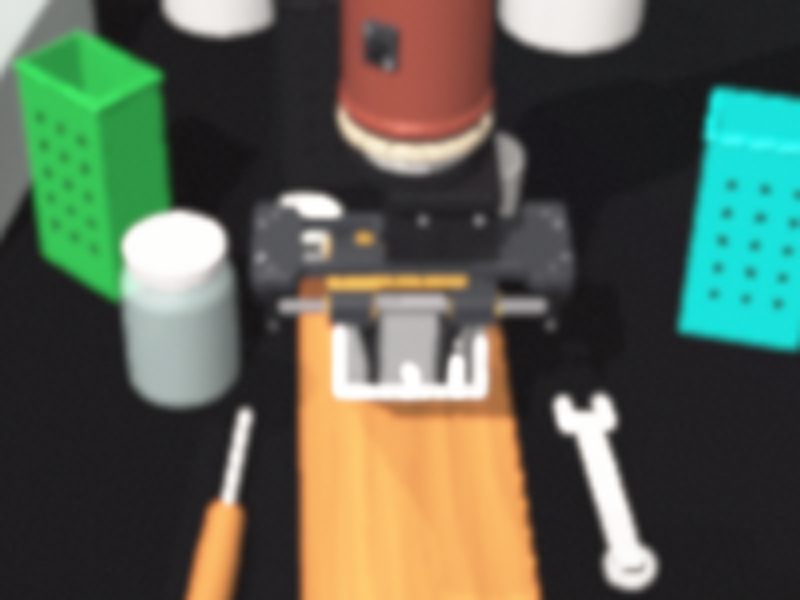

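The caddy is still square on the board, with the fingers in the mouth (crop 335–485, 325–395). The fingers widen higher up, so they wedge at less depth than I assumed and push the caddy along. I'll back off upward to free it.

```bash
python3 -m creep '[[-0.2,0,0,-0.002,0],[-0.2,0,0,-0.004,0],[-0.2,0,0,-0.006,0],[-0.2,0,0,-0.008,0],[-0.2,0,0,-0.010,0],[-0.2,0,0,-0.012,0],[-0.2,0,0,-0.014,0],[-0.2,0,0,-0.014,0]]'
python3 -c "
from h import *
look();look('top')"
```

```text
time: 11.82
tcp_pos: [0.5576, 0.0421, 0.131]
tcp_rot: [0.642, 0.767, 0.0, -0.0]
ft_force: [-0.3, 1.3, 0.0]
gripper_width: 0.397
grasp_force: 0.6
t 11.82 tcp [0.5576 0.0421 0.131 ] xaxis [-0.177  0.984  0.   ] yaxis [0.984 0.177 0.   ] board xy -0.2082 0.001 F [-0.28  1.3   0.04] gw 0.397
caddy 0.74 bx -0.0846 by -0.0042 z 0.0377
caddy_mouth 0.84 bx -0.2171 by 0.0006 z 0.1585
caddy_edge 0.94 bx -0.1025 by -0.0029 z 0.0105
tilt 47.6
t 12.02 tcp [0.5576 0.0419 0.1307] xaxis [-0.176  0.984  0.   ] yaxis [0.984 0.176 0.   ] board xy -0.208 0.0009 F [-0.29  0.64  0.93] gw 0.4
caddy 0.67 bx -0.0849 by 0.0009 z 0.033
caddy_edge 0.57 bx -0.1048 by -0.0014 z 0.0168
```

```bash
python3 -m creep '[[-0.2,0.003,0,0.001,0],[-0.2,0.006,0,0.003,0],[-0.2,0.009,0,0.005,0],[-0.2,0.012,0,0.007,0],[-0.2,0.015,0,0.009,0],[-0.2,0.018,0,0.011,0],[-0.2,0.021,0,0.013,0],[-0.2,0.024,0,0.015,0],[-0.2,0.027,0,0.017,0],[-0.2,0.030,0,0.019,0],[-0.2,0.032,0,0.021,0],[-0.2,0.032,0,0.021,0]]'
python3 -c "
from h import *
look();look('top')"
```

```text
time: 13.22
tcp_pos: [0.5515, 0.0738, 0.1091]
tcp_rot: [0.642, 0.767, -0.0, -0.0]
ft_force: [-0.4, 1.8, -1.1]
gripper_width: 0.403
grasp_force: 0.7
t 13.22 tcp [0.5515 0.0738 0.1091] xaxis [-0.177  0.984  0.   ] yaxis [ 0.984  0.177 -0.001] board xy -0.2404 0.0006 F [-0.36  1.81 -1.06] gw 0.403
caddy 0.59 bx -0.0897 by -0.0038 z 0.0376
caddy_mouth 0.76 bx -0.2415 by -0.0011 z 0.1315
caddy_edge 0.84 bx -0.1034 by 0.0006 z 0.0097
tilt 58.3
t 13.42 tcp [0.552  0.073  0.1097] xaxis [-0.176  0.984  0.   ] yaxis [0.984 0.176 0.   ] board xy -0.2396 0.0009 F [-0.55  1.87  1.51] gw 0.401
caddy 0.96 bx -0.0904 by 0.0001 z 0.0355
caddy_edge 0.69 bx -0.1055 by -0.0011 z 0.0124
```

At 59° the edge is stable. Now I'll try dragging toward the stop.

```bash
python3 -m creep '[[-0.2,0,0,0.003,0],[-0.2,-0.002,0,0.005,0],[-0.2,-0.005,0,0.006,0],[-0.2,-0.008,0,0.006,0],[-0.2,-0.011,0,0.006,0],[-0.2,-0.014,0,0.006,0],[-0.2,-0.017,0,0.006,0],[-0.2,-0.020,0,0.006,0],[-0.2,-0.020,0,0.006,0]]'
python3 -c "
from h import *
look();look('top')"
```

```text
time: 14.37
tcp_pos: [0.5561, 0.0544, 0.1043]
tcp_rot: [0.642, 0.767, 0.001, 0.0]
ft_force: [-0.6, 5.5, 5.1]
gripper_width: 0.403
grasp_force: 4.1
t 14.37 tcp [0.5561 0.0544 0.1043] xaxis [-0.177  0.984  0.001] yaxis [0.984 0.177 0.002] board xy -0.2205 0.0017 F [-0.62  5.47  5.11] gw 0.403
caddy 0.84 bx -0.0701 by -0.0025 z 0.0377
caddy_mouth 0.79 bx -0.2254 by 0.0014 z 0.1325
caddy_edge 0.93 bx -0.0852 by 0.0011 z 0.0126
tilt 58.6
t 14.57 tcp [0.556  0.0545 0.1041] xaxis [-0.177  0.984  0.001] yaxis [0.984 0.177 0.002] board xy -0.2207 0.0016 F [-0.6   5.73  4.44] gw 0.403
caddy_edge 0.56 bx -0.086 by -0.0007 z 0.016
```

The wedge drag works: the edge moved 18 mm at constant tilt. Continuing.

```bash
python3 -m creep '[[-0.2,-0.004,0,0,0],[-0.2,-0.008,0,0,0],[-0.2,-0.012,0,0,0],[-0.2,-0.016,0,0,0],[-0.2,-0.020,0,0,0],[-0.2,-0.024,0,0,0],[-0.2,-0.028,0,0,0],[-0.2,-0.032,0,0,0],[-0.2,-0.036,0,0,0],[-0.2,-0.040,0,0,0],[-0.2,-0.044,0,0,0],[-0.2,-0.048,0,0,0]]'
python3 -c "
from h import *
look();look('top')"
```

```text
time: 15.77
tcp_pos: [0.5645, 0.0078, 0.1044]
tcp_rot: [0.641, 0.767, 0.001, 0.0]
ft_force: [-0.9, 6.4, 6.7]
gripper_width: 0.399
grasp_force: 4.7
t 15.77 tcp [0.5645 0.0078 0.1044] xaxis [-0.178  0.984  0.001] yaxis [0.984 0.178 0.002] board xy -0.1732 0.0017 F [-0.91  6.43  6.72] gw 0.399
caddy 0.67 bx -0.0257 by -0.0015 z 0.0392
caddy_mouth 0.67 bx -0.1778 by 0.0015 z 0.1333
caddy_edge 0.71 bx -0.0374 by 0.0003 z 0.0127
tilt 58.3
t 15.97 tcp [0.5643 0.007  0.104 ] xaxis [-0.177  0.984  0.001] yaxis [0.984 0.177 0.001] board xy -0.1724 0.0014 F [0.31 5.26 5.11] gw 0.404
caddy 0.74 bx -0.0232 by 0.0042 z 0.0352
caddy_edge 0.86 bx -0.0341 by -0.0017 z 0.016
```

```bash
python3 -m creep '[[-0.2,-0.003,0,0,0],[-0.2,-0.006,0,0,0],[-0.2,-0.009,0,0,0],[-0.2,-0.012,0,0,0],[-0.2,-0.015,0,0,0],[-0.2,-0.017,0,0,0],[-0.2,-0.017,0,0,0]]'
python3 -c "
from h import *
look();look('top')"
```

```text
time: 16.75
tcp_pos: [0.5672, -0.0099, 0.104]
tcp_rot: [0.642, 0.767, 0.001, 0.0]
ft_force: [0.1, 6.2, 5.5]
gripper_width: 0.395
grasp_force: 4.2
t 16.75 tcp [ 0.5672 -0.0099  0.104 ] xaxis [-0.177  0.984  0.001] yaxis [0.984 0.177 0.001] board xy -0.1553 0.0013 F [0.12 6.18 5.53] gw 0.395
caddy 0.76 bx -0.0043 by -0.0052 z 0.039
caddy_mouth 0.66 bx -0.0214 by 0.0014 z 0.0101
caddy_edge 0.89 bx -0.0171 by -0.0011 z 0.0122
tilt 149.4
t 16.95 tcp [ 0.5671 -0.0097  0.1039] xaxis [-0.177  0.984  0.001] yaxis [0.984 0.177 0.001] board xy -0.1555 0.0012 F [-0.92  5.17  4.87] gw 0.405
caddy 0.72 bx -0.0058 by 0.0018 z 0.0351
caddy_edge 0.8 bx -0.0207 by 0.0011 z 0.0171
```

The base is just about at the stop (edge at -0.019, expected about -0.018 at 59°). Now I lower with the base sliding down the stop.

```bash
python3 -m creep '[[-0.2,0.001,0,-0.002,0],[-0.2,0.002,0,-0.002,0],[-0.2,0.004,0,0,0],[-0.2,0.005,0,0.003,0],[-0.2,0.007,0,0.006,0],[-0.2,0.008,0,0.009,0],[-0.2,0.010,0,0.012,0],[-0.2,0.012,0,0.015,0],[-0.2,0.013,0,0.018,0],[-0.2,0.014,0,0.021,0],[-0.2,0.015,0,0.023,0],[-0.2,0.015,0,0.023,0]]'
python3 -c "
from h import *
look();look('top')"
```

```text
time: 18.15
tcp_pos: [0.5638, 0.0053, 0.08]
tcp_rot: [0.641, 0.767, 0.0, -0.001]
ft_force: [-0.7, 6.4, 2.9]
gripper_width: 0.401
grasp_force: 3.2
t 18.15 tcp [0.5638 0.0053 0.08  ] xaxis [-0.177  0.984  0.001] yaxis [ 0.984  0.177 -0.001] board xy -0.1709 0.0005 F [-0.72  6.41  2.92] gw 0.401
caddy 0.59 bx -0.0033 by -0.0008 z 0.0435
caddy_mouth 0.97 bx -0.1705 by 0.0003 z 0.1031
caddy_edge 0.65 bx -0.011 by 0.001 z 0.0102
tilt 70.4
t 18.35 tcp [0.5639 0.0051 0.0803] xaxis [-0.177  0.984  0.001] yaxis [ 0.984  0.177 -0.   ] board xy -0.1706 0.0006 F [-2.1   5.96  1.38] gw 0.4
caddy 0.73 bx -0.0022 by 0.0016 z 0.0415
caddy_edge 0.74 bx -0.0127 by -0.0022 z 0.013
```

Tilt is 70°, and the edge is sliding in as planned. On to 80°.

```bash
python3 -m creep '[[-0.2,0.001,0,0.001,0],[-0.2,0.002,0,0.003,0],[-0.2,0.003,0,0.006,0],[-0.2,0.004,0,0.008,0],[-0.2,0.005,0,0.011,0],[-0.2,0.007,0,0.014,0],[-0.2,0.008,0,0.016,0],[-0.2,0.009,0,0.019,0],[-0.2,0.010,0,0.022,0],[-0.2,0.011,0,0.025,0],[-0.2,0.012,0,0.027,0],[-0.2,0.012,0,0.027,0]]'
python3 -c "
from h import *
look();look('top')"
```

```text
time: 19.55
tcp_pos: [0.5614, 0.0176, 0.0528]
tcp_rot: [0.641, 0.767, 0.0, -0.001]
ft_force: [-2.2, 7.3, 2.2]
gripper_width: 0.401
grasp_force: 4.0
t 19.55 tcp [0.5614 0.0176 0.0528] xaxis [-0.178  0.984  0.002] yaxis [ 0.984  0.178 -0.001] board xy -0.1834 0.0003 F [-2.23  7.29  2.16] gw 0.401
caddy 0.87 bx -0.0007 by -0.0034 z 0.0447
caddy_mouth 0.84 bx -0.1779 by -0.0011 z 0.0756
tilt 80.1
t 19.75 tcp [0.5614 0.0174 0.053 ] xaxis [-0.177  0.984  0.001] yaxis [ 0.984  0.177 -0.001] board xy -0.1832 0.0004 F [-1.61  7.57  1.58] gw 0.396
caddy 0.82 bx -0.0033 by 0.0021 z 0.0377
caddy_edge 0.77 bx -0.0047 by 0.0008 z 0.0147
```

```bash
python3 -m creep '[[-0.2,0.001,0,0.002,0],[-0.2,0.002,0,0.004,0],[-0.2,0.002,0,0.006,0],[-0.2,0.003,0,0.009,0],[-0.2,0.004,0,0.012,0],[-0.2,0.004,0,0.014,0],[-0.2,0.005,0,0.017,0],[-0.2,0.005,0,0.020,0],[-0.2,0.006,0,0.023,0],[-0.2,0.006,0,0.026,0],[-0.2,0.006,0,0.027,0],[-0.2,0.006,0,0.027,0]]'
python3 -c "
from h import *
look(pic='s4');look('top')"
```

```text
time: 20.95
tcp_pos: [0.5598, 0.0248, 0.0257]
tcp_rot: [0.641, 0.768, 0.0, -0.002]
ft_force: [-3.0, 12.2, 0.1]
gripper_width: 0.395
grasp_force: 6.3
t 20.95 tcp [0.5598 0.0248 0.0257] xaxis [-0.179  0.984  0.003] yaxis [ 0.984  0.179 -0.001] board xy -0.1908 0.0001 F [-2.97 12.21  0.07] gw 0.395
caddy_mouth 0.63 bx -0.1807 by 0.0031 z 0.0456
caddy_edge 0.62 bx -0.181 by 0.0001 z 0.0483
t 21.15 tcp [0.5598 0.0248 0.0258] xaxis [-0.179  0.984  0.003] yaxis [ 0.984  0.179 -0.001] board xy -0.1908 0.0001 F [-3.61 11.57  0.77] gw 0.398
caddy 0.59 bx -0.0011 by 0.0026 z 0.0428
```

View pics/s4.png

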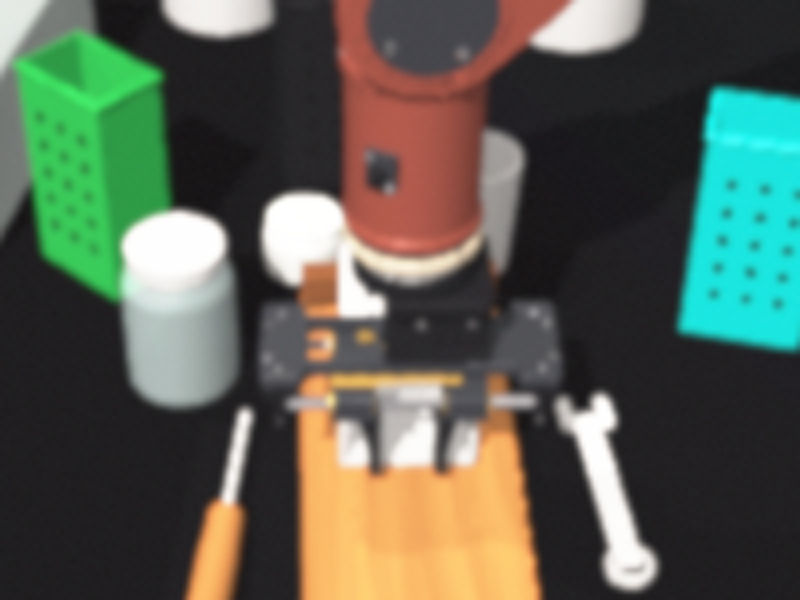

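The caddy is almost flat (mouth z 0.046, flat is 0.042), pressed against the stop, with the fingers at the mouth rim (crop 375–440, 470). I'll ease down the last bit, then back off along the board and lift clear.

```bash
python3 -m creep '[[-0.2,0.000,0,0.002,0],[-0.2,0,0,0.004,0],[-0.2,0,0,0.004,0],[-0.2,0.001,0,0.004,0],[-0.2,0.002,0,0.004,0],[-0.2,0.003,0,0.004,0],[-0.2,0.005,0,0.004,0],[-0.2,0.01,0,0.003,0],[-0.2,0.03,0,0,0],[-0.2,0.05,0,0,0],[-0.2,0.06,0,-0.03,0],[-0.2,0.06,0,-0.06,0]]'
python3 -m creep '[[-0.2,0.03,0,-0.04,0],[-0.2,0.06,0,-0.06,0],[-0.2,0.08,0,-0.08,0],[-0.2,0.08,0,-0.08,0],[-0.2,0.08,0,-0.08,0]]'
python3 -c "
from h import *
look(pic='s5')
c=viewer.camera('top');save(c,'t5')
for l in ['caddy','caddy_mouth','caddy_edge','jar','tumbler','tin','screwdriver','spanner','mallet']:
    print(l,[(round(d['conf'],2),w(c,d['at']).tolist()) for d in nets.place_of(c,l)][:4])
x,y=proj(c,[.575,-.06,.05]).astype(int);a=c['img'][y-45:y+45,x-60:x+60];cv2.imwrite('pics/t5.png',cv2.resize(a,(800,600),interpolation=2)[:,:,::-1])
"
```

```text
time: 22.35
tcp_pos: [0.5485, 0.0833, 0.086]
tcp_rot: [0.641, 0.768, -0.001, -0.002]
ft_force: [1.4, 0.6, 1.6]
gripper_width: 0.401
grasp_force: 0.0
time: 22.77
tcp_pos: [0.537, 0.1608, 0.168]
tcp_rot: [0.641, 0.767, 0.001, 0.001]
ft_force: [-0.5, -0.7, -1.1]
gripper_width: 0.4
grasp_force: 0.0
t 22.77 tcp [0.537  0.1608 0.168 ] xaxis [-0.178  0.984 -0.001] yaxis [0.984 0.178 0.003] board xy -0.3286 0.0017 F [-0.53 -0.73 -1.09] gw 0.4
caddy 0.85 bx 0.0012 by -0.0023 z 0.0443
caddy_mouth 0.93 bx -0.1823 by 0.0027 z 0.0437
tilt 90.2
caddy [(0.95, [0.8419, -0.1917, -0.0016]), (0.95, [0.6847, -0.3573, 0.0001]), (0.64, [0.5946, -0.159, 0.0401]), (0.61, [0.3354, -0.2099, -0.0026])]
caddy_mouth [(0.92, [0.5697, 0.0161, 0.0384]), (0.86, [0.335, -0.209, 0.1828]), (0.81, [0.8364, -0.1954, 0.1796]), (0.59, [0.6845, -0.3619, 0.1782])]
caddy_edge [(0.7, [0.3282, -0.2416, 0.001]), (0.62, [0.8541, -0.1679, -0.0011]), (0.59, [0.6931, -0.3839, -0.0006])]
jar [(0.58, [0.5658, 0.0162, 0.0388]), (0.56, [0.7422, -0.0736, 0.0041]), (0.16, [0.5128, 0.2837, -0.0038])]
tumbler [(0.78, [0.549, -0.2465, 0.0033])]
tin [(0.74, [0.6768, -0.2191, -0.0035])]
screwdriver [(0.48, [0.6761, 0.0765, 0.0004])]
spanner [(0.67, [0.565, -0.0158, 0.0011]), (0.54, [0.426, -0.002, -0.0016])]
mallet [(0.72, [0.5141, 0.2826, -0.004])]
```

View pics/s5.png

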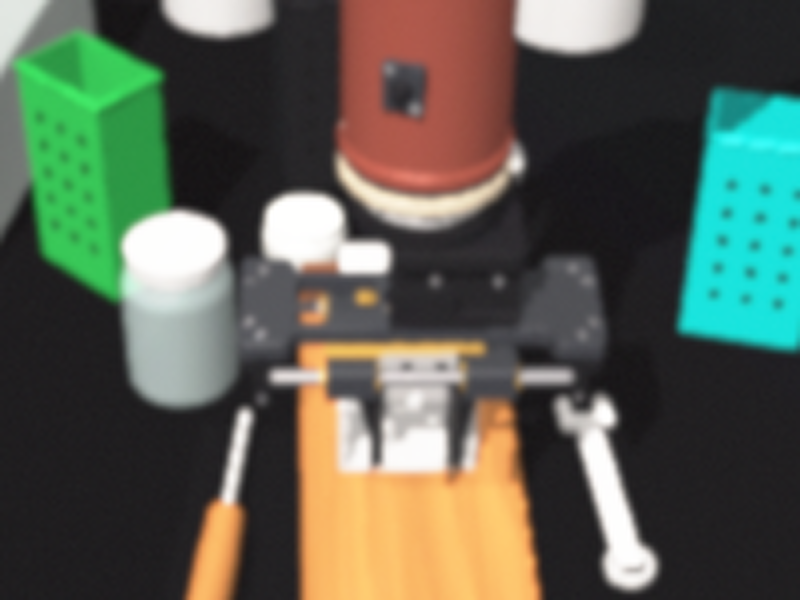

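View pics/t5.png

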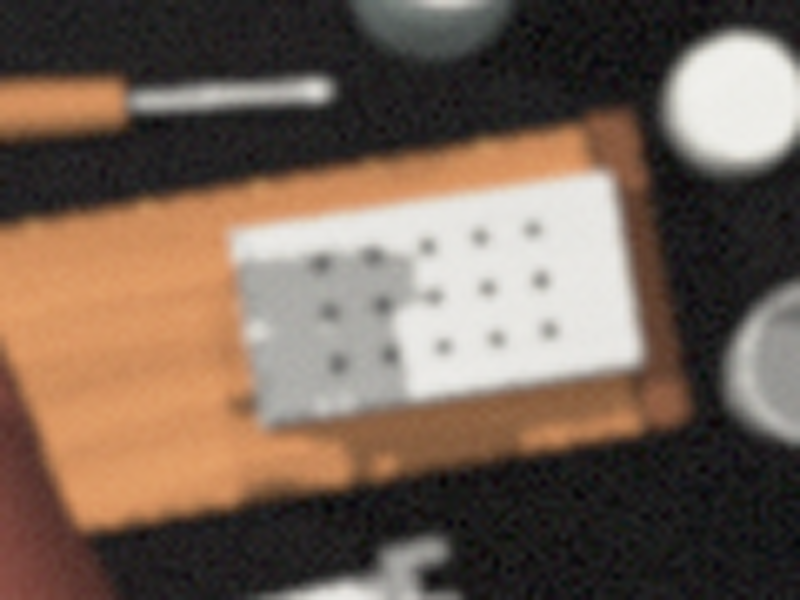

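The top crop shows the caddy lying from (245,330) to (625,270). It is parallel to the board within about 1° and its base is flush with the stop at x≈630. The side crop shows the fingers well clear of it, and the other things haven't moved.

```bash
python3 -c "
from h import *
print(env.finish_job())"
```

```text
the job is handed in; nothing more can be done
None
```

The caddy is lying flat on its -x side with its base against the stop and in line with the board, the hand is clear, nothing else moved noticeably, and the job is handed in at about 23 s (no verdict was returned).

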